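# Load the locked pod press

### The arm

A 7-joint arm with a two-finger parallel gripper is mounted at the origin on a cart in front of the work surface, level with it; the furniture and walls round the work are solid. World frame = base frame: x ahead of the robot, y to its left, z up, the work surface at z = 0. Lengths are in m, angles in rad, forces in N, time in s.
With the tool pointing down it reaches from about 0.425 to 0.925 m from the base axis. Payload 6.8 kg.
Tool frame: the origin (TCP) lies on the front face of the gripper's body, between the roots of the fingers; the fingertips stand 73 mm ahead of it and the grasp point (between the pads) lies 54 mm ahead of it (env.nose_length is the distance from the TCP to the fingertips, in m); z points along the fingers, y is the line along which they close (so a half turn about z gives the same grasp; the last joint's range is limited). The gripper opens to 85 mm and grips with 20 to 120 N. Pads are 22 mm wide; open, the fingers measure 114 mm over their backs; the gripper's body (76 mm by 85 mm) begins 54 mm behind the grasp point. The pads swing forward as they close: fully open they stand 13 mm farther back than shut.
Start: joints at [-1.332, 0.477, 0.022, 1.555, -0.011, 1.109, -0.083], TCP at [0.229, 0.635, 0.304] pointing down, gripper open.
Joint ranges: [-2.96, 2.96], [-0.34, 2.1], [-1.41, 1.46], [0.24, 2.44], [-1.37, 4.51], [0.17, 1.92], [-2.96, 2.96]. Speed limits (rad/s): [2.39, 2.39, 3.14, 3.14, 3.14, 3.14, 3.14].

### API

Orientations are given as a unit quaternion [w, x, y, z].
In Python, from cell import env, kin, camera, calibration, job gives the robot as it stands. The module is installed in compiled form; this text tells all that it offers. Calls block until the motion is done:
- env.reach(position, orientation): joint-space move of the TCP to a pose.
- env.movel(position, velocity=0.15, rot=None, stop_force=None): straight line of the TCP; rot=None keeps the orientation; velocity is the mean speed in m/s. With stop_force (N) it stops when the force on the tool has changed by that much, and returns True; else False.
- env.goto_joints(angles): joint-space move.
- env.grip(opening, f_grip=None): finger opening in m; f_grip is the grip in N (None keeps the last); returns when the fingers have stopped.
- env.dwell(seconds).
- kin.inverse_kinematics(position, orientation): joint angles nearest the present ones, or None.
- env.get_state(): the state.
- camera(name): name is "side" or "top" or "wrist"; returns (picture, depth): 420x560x3 uint8, blue, green, red; 420x560 float32, m along the optical axis (not along the pixel's ray), 0 where there is no reading.
- calibration(name): a dict with "fx", "fy", "cx", "cy" (pixels), "rvec" (rotation vector, rad) and "tvec" (3), from world to camera coordinates, as OpenCV has them. Camera axes: x right, y down, z forward; pixel columns grow to the right and rows downward; lengths in m; the calibration is good to about 2 mm. A picture is of the moment at which its call begins: read the wrist's pose just before it. calibration takes no time and is no camera call; for the wrist camera it gives the pose at the moment of the call.
A pose or a line that the arm cannot do raises env.PlanningError and nothing moves.
- job.job_done(): hands the job in; it is judged then, once.
The state is a dict: "time": time; "qpos": joint angles; "joint_velocities": joint speeds; "joint_torque": joint torques, N m; "tcp_pos": TCP position; "orientation": TCP orientation; "force": force on the tool from outside, world axes, zero at the start; "torque": the same for the moment, N m; "opening": finger opening in m; "gripper_force": force on a finger pad.
Only numpy, scipy, OpenCV 4.12 (cv2) and the standard library are available. Lean on these libraries where they do the work, as an engineer would, in place of code of your own. Each camera call takes 0.05 s, during which the arm holds its last target. There are 200 camera calls.

### The job

Load the pod press: its lid is locked, so first slide the safety catch all the way to the free side (the press's left) and leave it there. Then swing the lid up until it stands about upright, set the metal pod upright into the round well with its rim resting on the well's edge, and lower the lid fully home over it. Leave the sugar bowl, the pink bowl, the salt shaker and the creamer standing where they are.

Things in the scene. Friction and masses are not known exactly. Their poses are not given: they have to be found in the camera images.
- press: Grey pod press, fixed to the worktop, 214 x 140 mm (x, y), 180 mm high with its handle. Origin on the worktop inside the footprint, which runs x -134 to +80 mm; z up, -x is its front, +y its left as you face its front. Front ledge: x -134 to -62, top z 28. Main body behind it, flat deck at z 68. Two hinge cheeks: y +-58 to +-70, x 25 to 75, up to z 135.
- press_seat (a point): Where the pod's origin lies when the pod is seated: on the well's axis, 34 mm in front (-x) of the press's origin, at z 74 mm. The well is a steel cup standing on the deck: 47 mm across outside, 41 mm inside, edge at z 100 mm (26 mm above this point), 29 mm deep. Axes as the press.
- lid (a joint): Angle of the lid, rad: 0 shut, grows as its front rises, stop at 1.75, just past upright. Stiff hinge: it stays at any angle; 3 to 5 N at the bar move it. Grey plate 108 mm wide (y), 20 mm thick; shut it lies at z 116 to 136, x -112 to +50 mm of the press and covers catch and ledge from above. A steel disc, 38 mm across, is 9 mm proud below it over the well.
- lid_hinge (a point): Middle of the lid's hinge axis, fixed: 43 mm behind (+x of) the press's origin at z 125 mm; the axis runs along the press's y. Axes as the press. Mind the raised bar counter over the back of the worktop: its slab starts 0.72 m ahead (x) of the robot, 0.40 m above the worktop, so lean the gripper back as the lid comes upright.
- lid_grip (a point): Middle of the lid's handle: black round bar 14 mm thick, 96 mm long along the press's y, on two thin posts near its ends, with 30 mm free between bar and lid. Lid shut: at x -112, z 173 mm of the press, so 155 mm in front of and 48 mm above the hinge axis. Turns with the lid.
- catch (a joint): Travel of the safety catch, m: 0 locked, grows as it slides to the press's +y (left), stop at 0.030. Its steel hook (16 mm wide) lies over a striker under the lid (20 mm wide) and is clear of it beyond 0.020; until then the lid lifts no more than about 0.03 rad. Friction holds it where it is left; about 3 N move it.
- catch_tab (a point): Point on the catch's black thumb tab, 22 mm up from its foot. Tab 12 mm wide (y), 7 thick, 30 long, leaning 30 deg to the front; foot at x -85, z 31, end at x -100, z 57 mm of the press, y -42 mm when locked. Stands on the ledge under the lid, whose front edge (z 116 to 136) reaches 12 mm further forward than its end: reach it with a tool tilted from the front. Axes as the press.
- catch_hook (a point): Top of the catch's upright steel hook, 113 mm above the worktop, 42 mm to the +y side of the tab (x -85 to -66 mm of the press, 16 mm wide). Moves with the catch.
- pod: Plain metal pod: tapered cup with a flat rim disc on top, 30 mm high, 21 to 42 g. Rim 49 mm across, 4 mm thick (z 26 to 30 mm); body below it 37 tapering to 25 mm across. Origin: centre of its underside, z up. Stands upright on the worktop; pinch it by the rim. Sugar bowl and pink bowl flank it on its own +x and -x sides, 68 to 85 mm off: pinch it along its own y.
- sugar_bowl: White lidded sugar bowl, 67 mm across, 74 mm high; origin: centre of its underside. Bystander beside the pod.
- bowl: Pink open bowl, 86 mm across, 40 mm high; origin: centre of its underside. Bystander beside the pod.
- salt: Glass salt shaker, 44 mm across, 90 mm high; origin: centre of its underside. Bystander; it and the pod stand to the left of the press, 17 to 28 cm apart, either one nearer.
- creamer: Coffee creamer portion cup, 48 x 39 mm, 19 mm high, with a peel tab; origin: on its underside. Bystander near the salt shaker; it is not the pod.
There are look-alikes about, which are no part of the job. Several things have the shape of the pod; the one meant has the colours described above.

How it is judged:
By the outcome, as a careful person would: the job done as asked, in the order asked, and still so for the second after the job is handed in, with the robot touching nothing.
It also fails if it takes over 72 s, if anything falls off the work surface, if the arm or the gripper's body presses on something with over 40 N, if the wrist force passes 120 N, or if a joint passes its speed limit or range.

## Working session

There is one attempt and no reset: what is moved stays moved. The work goes in short steps, each a Python script; the robot and the scene stay as the last script left them, time stands still between calls to the robot, and variables do not carry over. Pictures are saved under pics/ and viewed, at most 13 in all, crops included, and the job is handed in when it is done.

```bash
mkdir -p pics && ls && python3 - <<'E'
from cell import env,kin,camera,calibration,job
import cv2,numpy as np
for n in("top","side"):
    p,d=camera(n); cv2.imwrite(f"pics/{n}0.png",p); np.save(f"{n}0d.npy",d)
    c=calibration(n);print(n,c)
s=env.get_state();print(s["time"],s["tcp_pos"],s["orientation"])
a=cv2.imread("pics/top0.png");b=cv2.imread("pics/side0.png")
E
```

```text
pics
top {'fx': 532.0553918677595, 'fy': 532.0553918677595, 'cx': 286.1174036795997, 'cy': 206.07445972484317, 'rvec': array([ 2.14710806, -2.14669724,  0.09320797]), 'tvec': array([0.03768315, 0.52949163, 1.32276991])}
side {'fx': 493.76923415351496, 'fy': 493.76923415351496, 'cx': 280.073729564545, 'cy': 206.0850487874416, 'rvec': array([ 1.84930067, -0.92379112,  0.57992525]), 'tvec': array([-0.30884796,  0.30459268,  1.18674307])}
0.1 [0.22929844 0.63441755 0.30302354] [-8.02804317e-05  1.72531135e-01  9.85003713e-01 -8.28726715e-04]
```

View pics/top0.png

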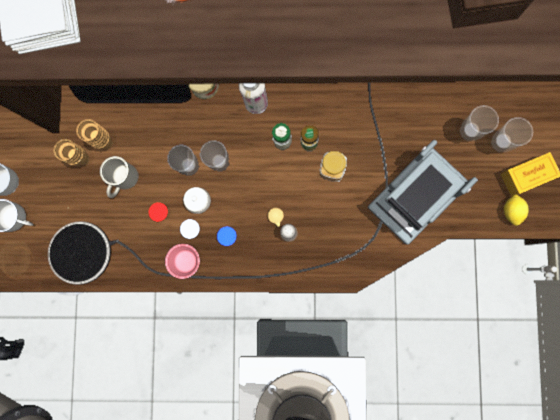

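View pics/side0.png

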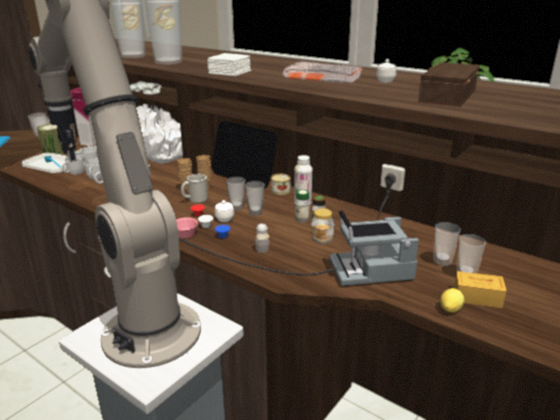

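Top view: press at about (420,195) with its handle near (405,215). The metal/white pod is at (190,229), between the sugar bowl (196,200) and the pink bowl (182,262). Salt is at (288,232) and the creamer at (276,215). I'll enlarge the press and the pod.

```bash
python3 - <<'E'
import cv2,numpy as np
a=cv2.imread("pics/top0.png");b=cv2.imread("pics/side0.png")
A=cv2.resize(a[130:250,360:485],None,fx=4,fy=4,interpolation=cv2.INTER_CUBIC)
P=cv2.resize(a[185:285,145:215],None,fx=4,fy=4,interpolation=cv2.INTER_CUBIC)
o=np.zeros((480,790,3),np.uint8);o[:480,:500]=A;o[:400,505:785]=P
cv2.imwrite("pics/crop1.png",o)
cv2.imwrite("pics/crop2.png",cv2.resize(b[200:290,320:425],None,fx=6,fy=6,interpolation=cv2.INTER_CUBIC))
E
```

```text
(no output)
```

View pics/crop1.png

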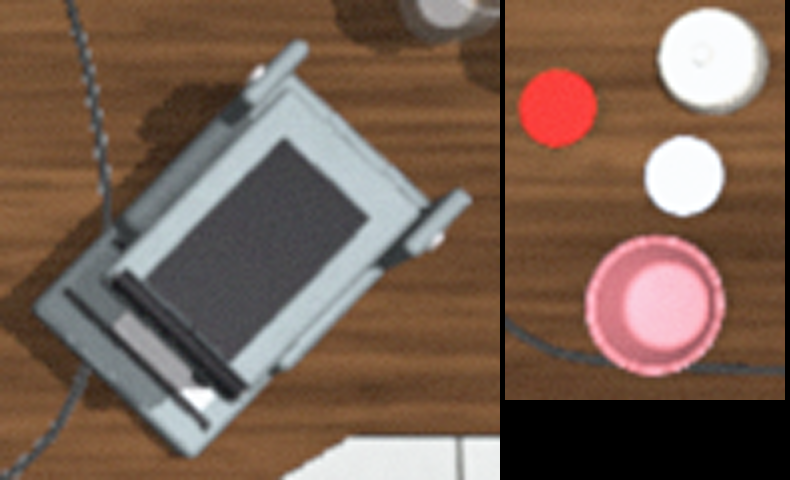

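View pics/crop2.png

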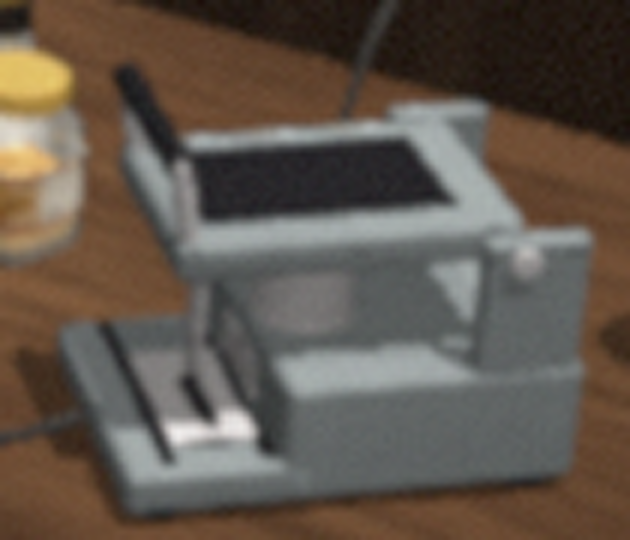

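The first crop shows the bar ends at (390.0,199.3) and (420,227.5) px, the front ledge corners at (369.5,207) and (408,243.8), and the cheek tips near (436,141) and (476.5,179). The side crop shows the tab in the locked position, at the press's right.

```bash
cat > h.py <<'E'
import numpy as np,cv2
from scipy.spatial.transform import Rotation as Rn
def ray(c,u,v,z):
    R=Rn.from_rotvec(c["rvec"]).as_matrix();o=-R.T@c["tvec"]
    d=R.T@np.array([(u-c["cx"])/c["fx"],(v-c["cy"])/c["fy"],1]);return o+d*(z-o[2])/d[2]
def proj(c,P):
    R=Rn.from_rotvec(c["rvec"]).as_matrix();q=R@np.asarray(P)+c["tvec"]
    return np.array([c["fx"]*q[0]/q[2]+c["cx"],c["fy"]*q[1]/q[2]+c["cy"]])
def point(c,u,v,dep):
    R=Rn.from_rotvec(c["rvec"]).as_matrix()
    return R.T@(np.array([(u-c["cx"])/c["fx"],(v-c["cy"])/c["fy"],1])*dep-c["tvec"])
E
python3 - <<'E'
from cell import calibration
from h import *
np.set_printoptions(precision=4,suppress=True)
c=calibration("top");d=np.load("top0d.npy");a=cv2.imread("pics/top0.png")
f=lambda u,v:(360+u/4-.375,130+v/4-.375)
for n,u,v,z in [("barL",120,277,.178),("barR",240,390,.178),("ledgeL",38,308,.028),("ledgeR",192,455,.028),
  ("cheekL out rear",303,42,.135),("cheekR out rear",470,197,.135)]:
    uu,vv=f(u,v);print(n,ray(c,uu,vv,z))
hsv=cv2.cvtColor(a,cv2.COLOR_BGR2HSV)
# lid top plane by depth
m=np.zeros(d.shape,bool);m[130:250,360:485]=1
pts=np.array([[*point(c,u,v,d[v,u])] for v,u in zip(*np.where(m))])
lid=pts[(pts[:,2]>.128)&(pts[:,2]<.143)]
r=cv2.minAreaRect((lid[:,:2]*1000).astype(np.float32));print("lid+cheeks",len(lid),r,cv2.boxPoints(r),np.median(lid[:,2]))
led=pts[(pts[:,2]>.02)];r=cv2.minAreaRect((led[:,:2]*1000).astype(np.float32));print("all",r)
bar=pts[(pts[:,2]>.16)];r=cv2.minAreaRect((bar[:,:2]*1000).astype(np.float32));print("bar",len(bar),r,bar[:,2].max())
w=((hsv[...,1]<60)&(hsv[...,2]>170)).astype(np.uint8);
for ct in cv2.findContours(w[185:285,145:300],0,1,offset=(145,185))[0]:
    if cv2.contourArea(ct)<40: continue
    (u,v),R=cv2.minEnclosingCircle(ct);z=point(c,u,v,d[int(v),int(u)]);print("white",u,v,R,z,ray(c,u,v,.03),2*R/c["fx"]*d[int(v),int(u)])
pk=((hsv[...,0]>165)&(hsv[...,1]>60)&(hsv[...,1]<190)).astype(np.uint8)
for ct in cv2.findContours(pk[235:285,155:215],0,1,offset=(155,235))[0]:
    if cv2.contourArea(ct)<100: continue
    (u,v),R=cv2.minEnclosingCircle(ct);print("pink",u,v,R,ray(c,u,v,.04))
for n,u,v in[("salt",288,232),("cream",276,215),("jar",333,165)]:print(n,point(c,u,v,d[v,u]))
E
```

```text
barL [ 0.5283 -0.2005  0.178 ]
barR [ 0.4643 -0.266   0.178 ]
ledgeL [ 0.5282 -0.173   0.028 ]
ledgeR [ 0.435  -0.2679  0.028 ]
cheekL out rear [ 0.6737 -0.318   0.135 ]
cheekR out rear [ 0.5807 -0.412   0.135 ]
lid+cheeks 3086 ((560.744140625, -300.15380859375), (144.93296813964844, 187.07760620117188), 45.70094680786133) [[ 443.1872 -286.6906]
 [ 577.0794 -417.3462]
 [ 678.3011 -313.6171]
 [ 544.4089 -182.9614]] 0.1354073355691123
all ((522.0732421875, -259.21331787109375), (144.97817993164062, 576.3593139648438), 44.55320358276367)
bar 332 ((458.70294189453125, -124.08181762695312), (88.88579559326172, 284.8236083984375), 18.41407585144043) 1.3760243821311107
white 183.98147583007812 260.6481628417969 8.880705833435059 [0.3913 0.3025 0.0025] [0.3909 0.2964 0.03  ] 0.04590113
white 287.8513488769531 230.71621704101562 6.28134298324585 [0.4624 0.0317 0.0914] [0.4668 0.0333 0.03  ] 0.030385392
white 189.23333740234375 228.24667358398438 9.967144966125488 [0.4729 0.2843 0.0326] [0.4731 0.2849 0.03  ] 0.050733782
white 196.0 199.0 13.038504600524902 [0.5433 0.2615 0.068 ] [0.5483 0.2692 0.03  ] 0.06501542
pink 181.6296844482422 260.6239318847656 17.724924087524414 [0.3908 0.3001 0.04  ]
salt [0.4595 0.0313 0.0893]
cream [0.5078 0.064  0.02  ]
jar [ 0.622  -0.0782  0.0991]
```

```bash
cat >> h.py <<'E'
T=np.deg2rad(-44.6);O=np.array([.5757,-.3130,0])
RP=Rn.from_euler("z",T).as_matrix()
W=lambda p:O+RP@np.asarray(p,float)
def quat(zp,yp,frame=RP):
    z=frame@np.asarray(zp,float);z/=np.linalg.norm(z);y=frame@np.asarray(yp,float);y-=z*(y@z);y/=np.linalg.norm(y)
    q=Rn.from_matrix(np.c_[np.cross(y,z),y,z]).as_quat();return q[[3,0,1,2]]
def tcp(g,q,l=.054): return np.asarray(g)-l*Rn.from_quat(np.r_[q[1:],q[0]]).as_matrix()[:,2]
def catchq(phi,s): return quat([np.sin(phi),0,-np.cos(phi)],[0,s,0])
def lidq(phi,s): return quat([np.sin(phi),0,-np.cos(phi)],[s*np.cos(phi),0,s*np.sin(phi)])
def lidg(th,):
    c,s=np.cos(th),np.sin(th);return W([.043-.155*c+.048*s,0,.125+.155*s+.048*c])
E
python3 - <<'E'
from cell import env,kin
from h import *
np.set_printoptions(precision=2,suppress=True)
for s in(1,-1):
  for ph in(50,60,70):
    q=catchq(np.deg2rad(ph),s)
    for y,b in((-.042,0),(-.042,.08),(-.008,0)):
      g=W([-.103-b*np.sin(np.deg2rad(ph)),y,.054+b*np.cos(np.deg2rad(ph))]);j=kin.inverse_kinematics(tcp(g,q),q);print("catch",s,ph,y,b,j)
  for ph in(10,30):
    q=lidq(np.deg2rad(ph),s)
    for th in(0,.5,1.,1.65):
      j=kin.inverse_kinematics(tcp(lidg(th),q),q);print("lid",s,ph,th,j)
E
```

```text
catch 1 50 -0.042 0 None
catch 1 50 -0.042 0.08 None
catch 1 50 -0.008 0 None
catch 1 60 -0.042 0 None
catch 1 60 -0.042 0.08 None
catch 1 60 -0.008 0 None
catch 1 70 -0.042 0 None
catch 1 70 -0.042 0.08 None
catch 1 70 -0.008 0 None
lid 1 10 0 [-0.38  0.38  0.82  2.09 -0.35  0.65 -0.13]
lid 1 10 0.5 [-0.4   0.37  0.91  1.94 -0.32  0.82 -0.12]
lid 1 10 1.0 [-0.35  0.5   1.02  1.75 -0.47  0.98  0.03]
lid 1 10 1.65 [-0.05  0.61  0.75  1.49 -0.43  1.04 -0.01]
lid 1 30 0 [-0.49  0.27  0.76  2.31  0.46  0.2  -1.  ]
lid 1 30 0.5 [-0.57  0.21  0.91  2.18  0.2   0.37 -0.66]
lid 1 30 1.0 [-0.44  0.29  0.89  2.   -0.04  0.47 -0.37]
lid 1 30 1.65 [-0.36  0.59  1.07  1.79 -0.69  0.59  0.2 ]
catch -1 50 -0.042 0 None
catch -1 50 -0.042 0.08 None
catch -1 50 -0.008 0 [ 1.03  1.02 -1.15  2.43  2.24  1.43  2.36]
catch -1 60 -0.042 0 None
catch -1 60 -0.042 0.08 None
catch -1 60 -0.008 0 None
catch -1 70 -0.042 0 None
catch -1 70 -0.042 0.08 None
catch -1 70 -0.008 0 None
lid -1 10 0 [-0.31  0.36  0.72  2.09 -0.27  0.64  2.94]
lid -1 10 0.5 [ 0.96  0.37 -0.79  1.86  0.45  0.91  2.33]
lid -1 10 1.0 [ 1.08  0.51 -0.99  1.65  0.59  1.1   2.3 ]
lid -1 10 1.65 [ 1.02  0.7  -0.99  1.41  0.71  1.22  2.34]
lid -1 30 0 [-0.36  0.24  0.6   2.31  0.66  0.24  1.95]
lid -1 30 0.5 [-0.43  0.18  0.73  2.17  0.34  0.39  2.34]
lid -1 30 1.0 [-0.32  0.25  0.73  1.99  0.09  0.48  2.64]
lid -1 30 1.65 [ 0.01  0.41  0.48  1.77 -0.01  0.51  2.78]
```

```bash
python3 - <<'E'
from cell import env,kin
from h import *
np.set_printoptions(precision=2,suppress=True)
for ph in(40,45,50,55,60):
  for az in(-20,0,20,40,60):
    p,a=np.deg2rad([ph,az])
    z=[np.sin(p)*np.cos(a),np.sin(p)*np.sin(a),-np.cos(p)]
    out=[]
    for r in range(0,360,45):
      y=np.cross(z,[0,0,1]);y/=np.linalg.norm(y);u=np.cross(z,y);r_=np.deg2rad(r)
      q=quat(z,y*np.cos(r_)+u*np.sin(r_))
      ok=[kin.inverse_kinematics(tcp(W([-.100,yy,.048]),q,.073),q) is not None for yy in(-.063,-.03)]
      ok.append(kin.inverse_kinematics(tcp(W([-.100,-.063,.048]),q,.133),q) is not None)
      out.append("".join(".x"[o] for o in ok))
    print(ph,az,out)
E
```

```text
40 -20 ['xxx', 'xxx', 'xxx', 'xxx', 'xxx', 'xxx', 'xxx', 'xxx']
40 0 ['.x.', '.x.', '...', '...', '...', '...', '...', '.x.']
40 20 ['.x.', '.x.', '...', '...', '...', '...', '...', '...']
40 40 ['xx.', 'xxx', 'xx.', 'xx.', 'xx.', 'xx.', 'xx.', 'xx.']
40 60 ['xxx', 'xxx', 'xxx', 'xxx', 'xxx', 'xxx', 'xxx', 'xxx']
45 -20 ['xx.', 'xx.', 'xx.', 'xx.', 'xx.', 'xx.', 'xxx', 'xx.']
45 0 ['...', '.x.', '...', '...', '...', '...', '...', '...']
45 20 ['...', '...', '...', '...', '...', '...', '...', '...']
45 40 ['...', 'xx.', '...', '...', '...', '...', '...', '...']
45 60 ['xxx', 'xxx', 'xxx', 'xxx', 'xxx', 'xxx', 'xxx', 'xxx']
50 -20 ['xx.', 'xx.', 'xx.', 'xx.', 'xx.', 'xx.', 'xx.', 'xx.']
50 0 ['...', '...', '...', '...', '...', '...', '...', '...']
50 20 ['...', '...', '...', '...', '...', '...', '...', '...']
50 40 ['...', 'xx.', '...', '...', '...', '...', '...', '...']
50 60 ['xxx', 'xxx', 'xxx', 'xxx', 'xxx', 'xxx', 'xxx', 'xxx']
55 -20 ['.x.', '.x.', '.x.', '.x.', '.x.', '.x.', 'xx.', '.x.']
55 0 ['...', '...', '...', '...', '...', '...', '...', '...']
55 20 ['...', '...', '...', '...', '...', '...', '...', '...']
55 40 ['...', '...', '...', '...', '...', '...', '...', '...']
55 60 ['xxx', 'xxx', 'xxx', 'xxx', 'xxx', 'xxx', 'xxx', 'xxx']
60 -20 ['.x.', '.x.', '.x.', '.x.', '.x.', '.x.', 'xx.', '.x.']
60 0 ['...', '...', '...', '...', '...', '...', '...', '...']
60 20 ['...', '...', '...', '...', '...', '...', '...', '...']
60 40 ['...', '...', '...', '...', '...', '...', '...', '...']
60 60 ['xxx', 'xxx', 'xxx', 'xxx', 'xxx', 'xxx', 'xxx', 'xxx']
```

```bash
cat >> h.py <<'E'
def cq(ph=60,az=60,r=0):
    p,a,r=np.deg2rad([ph,az,r]);z=np.array([np.sin(p)*np.cos(a),np.sin(p)*np.sin(a),-np.cos(p)])
    y=np.cross(z,[0,0,1]);y/=np.linalg.norm(y);u=np.cross(z,y);return quat(z,y*np.cos(r)+u*np.sin(r)),z
E
python3 - <<'E'
from cell import env,kin
from h import *
np.set_printoptions(precision=2,suppress=True)
for az in(60,70):
 for r in range(0,360,45):
  q,z=cq(60,az,r)
  tips=[np.array([-.097,-.080,.046])-.06*z,[-.097,-.080,.046],[-.097,-.012,.046]]
  print(az,r,*[kin.inverse_kinematics(tcp(W(t),q,.073),q) for t in tips])
print(kin.inverse_kinematics([.42,0.05,.35],[0,0,1,0]),kin.inverse_kinematics([.42,0.05,.35],[0,1,0,0]))
E
```

```text
60 0 [ 1.9   0.93 -0.95  2.27 -1.25  0.35  1.15] [0.32 1.07 0.84 2.34 4.29 1.72 1.33] [ 1.68  1.08 -1.03  2.29  3.93  0.24  2.18]
60 45 [ 1.9   0.93 -0.95  2.27 -1.25  0.35  0.37] [0.32 1.07 0.84 2.34 4.29 1.72 0.54] [ 1.7   1.11 -1.06  2.29  3.82  0.2   1.52]
60 90 [ 1.9   0.93 -0.95  2.27 -1.25  0.35 -0.42] [ 0.32  1.07  0.84  2.34  4.29  1.72 -0.24] [ 0.78  0.76  0.04  2.34  4.25  1.05 -0.06]
60 135 [ 1.9   0.93 -0.95  2.27 -1.25  0.35 -1.2 ] [ 0.32  1.07  0.84  2.34  4.29  1.72 -1.03] [ 0.4   0.86  0.49  2.36  4.22  1.38 -0.96]
60 180 [ 1.9   0.93 -0.95  2.27 -1.25  0.35 -1.99] [ 0.32  1.07  0.84  2.34  4.29  1.72 -1.81] [ 1.68  1.08 -1.03  2.29  3.93  0.24 -0.97]
60 225 [ 1.9   0.93 -0.95  2.27 -1.25  0.35 -2.77] [ 0.32  1.07  0.84  2.34  4.29  1.72 -2.6 ] [ 1.68  1.08 -1.03  2.29  3.93  0.24 -1.75]
60 270 [ 1.9   0.93 -0.95  2.27 -1.25  0.35  2.72] [0.32 1.07 0.84 2.34 4.29 1.72 2.9 ] [ 1.68  1.08 -1.03  2.29  3.93  0.24 -2.54]
60 315 [ 1.9   0.93 -0.95  2.27 -1.25  0.35  1.94] [0.32 1.07 0.84 2.34 4.29 1.72 2.11] [0.14 1.07 0.83 2.38 4.15 1.7  2.05]
70 0 [ 1.43  0.74 -0.38  2.
[... 468 characters left out ...]
 0.64 -1.12] [ 1.63  1.03 -0.95  2.19 -1.3   0.28 -1.16]
70 180 [ 1.43  0.74 -0.38  2.17 -1.29  0.84 -1.95] [ 1.49  0.85 -0.58  2.16 -1.34  0.64 -1.91] [ 1.63  1.03 -0.95  2.19 -1.3   0.28 -1.94]
70 225 [ 1.43  0.74 -0.38  2.17 -1.29  0.84 -2.73] [ 1.49  0.85 -0.58  2.16 -1.34  0.64 -2.69] [ 1.63  1.03 -0.95  2.19 -1.3   0.28 -2.73]
70 270 [ 1.43  0.74 -0.38  2.17 -1.29  0.84  2.76] [ 1.49  0.85 -0.58  2.16 -1.34  0.64  2.81] [ 1.63  1.03 -0.95  2.19 -1.3   0.28  2.77]
70 315 [ 1.43  0.74 -0.38  2.17 -1.29  0.84  1.98] [ 1.49  0.85 -0.58  2.16 -1.34  0.64  2.02] [ 1.63  1.03 -0.95  2.19 -1.3   0.28  1.99]
[-0.72 -0.02  0.45  2.08  0.01  1.08  1.3 ] [-0.99 -0.05  0.72  2.1   0.03  1.08 -1.86]
```

```bash
python3 - <<'E'
from cell import env,kin,camera
from h import *
np.set_printoptions(precision=2,suppress=True)
q,z=cq(60,70,0)
t0=np.array([-.097,-.085,.046])
env.grip(0.0)
env.goto_joints([0.3,0.0,-.2,2.1,-.4,1.0,.6])
s=env.get_state();print(s["time"],s["tcp_pos"])
up=tcp(W(t0-.06*z),q,.073)+[0,0,.1]
print(kin.inverse_kinematics(up,q))
env.reach(up,q)
env.movel(up-[0,0,.1]);
s=env.get_state();print(s["time"],s["tcp_pos"],s["qpos"],s["opening"])
p,d=camera("side");cv2.imwrite("pics/side1.png",p[130:400,150:500].repeat(2,0).repeat(2,1))
E
```

```text
3.25 [ 0.42 -0.02  0.35]
[ 1.11  0.5   0.02  2.19 -1.32  1.12  1.06]
5.3917 [ 0.34 -0.35  0.11] [ 1.3   0.71 -0.21  2.17 -1.36  0.94  1.24] 2.2214295061730675e-05
```

View pics/side1.png

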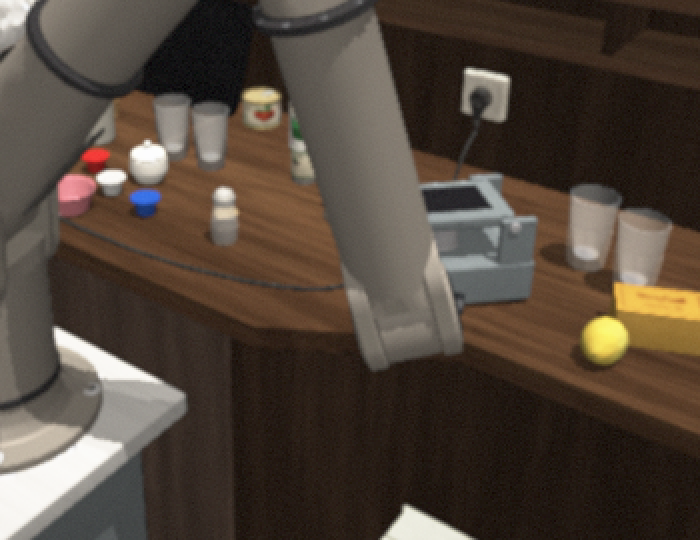

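The arm is at the press's right front with the wrist clear of the counter edge (around (400,330) in the crop), and the bystanders haven't moved. Next I push the tab.

```bash
python3 - <<'E'
from cell import env,kin,camera
from h import *
np.set_printoptions(precision=4,suppress=True)
q,z=cq(60,70,0)
tipP=lambda s:RP.T@(np.array(s["tcp_pos"])+.073*RP@z-O)
t0=np.array([-.097,-.085,.046])
print(env.movel(tcp(W(t0),q,.073),velocity=.1,stop_force=15))
s=env.get_state();print(s["time"],tipP(s),s["force"])
print(env.movel(tcp(W([-.097,-.050,.046]),q,.073),velocity=.05,stop_force=20));s=env.get_state();print(s["time"],tipP(s),RP.T@s["force"])
print(env.movel(tcp(W([-.097,-.006,.046]),q,.073),velocity=.03,stop_force=14))
s=env.get_state();print(s["time"],tipP(s),RP.T@s["force"],s["qpos"])
E
```

```text
False
6.1917 [-0.0969 -0.0854  0.0462] [-0.3143  0.0781  0.1546]
False
7.0417 [-0.0969 -0.0504  0.0459] [ 0.3043 -0.5791  0.0535]
True
8.0167 [-0.0972 -0.0215  0.0444] [-1.6683 -3.5359 -0.0643] [ 1.5909  0.9813 -0.8657  2.1848 -1.3603  0.3614  1.248 ]
```

```bash
python3 - <<'E'
from cell import env,kin,camera
from h import *
np.set_printoptions(precision=3,suppress=True)
q,z=cq(60,70,0)
P=lambda:np.array(env.get_state()["tcp_pos"])
env.movel(P()-RP@[0,.02,0],velocity=.15)
env.movel(P()-RP@z*.09,velocity=.25)
env.movel(P()+[0,0,.12],velocity=.3)
env.goto_joints([-.1,0.05,.3,2.1,-.35,.9,.3])
s=env.get_state();print(s["time"],s["tcp_pos"])
p,d=camera("top");cv2.imwrite("pics/top1.png",p)
p2,d=camera("side");cv2.imwrite("pics/side2.png",p2)
a=cv2.resize(p[170:250,360:440],(400,400),interpolation=2);b=cv2.resize(p2[210:290,325:405],(400,400),interpolation=2)
cv2.imwrite("pics/c3.png",np.hstack([a,b]))
f=lambda th:np.deg2rad(12+16*th/1.65)
for sg in(1,-1):
  for th in(0,.4,.8,1.2,1.65):
    qq=lidq(f(th),sg);print(sg,th,kin.inverse_kinematics(tcp(lidg(th),qq),qq))
E
```

```text
11.3833 [ 0.453 -0.084  0.326]
1 0 [-0.095  0.295  0.434  2.097 -0.051  0.589 -0.427]
1 0.4 [-0.091  0.232  0.434  2.028  0.04   0.654 -0.487]
1 0.8 [-0.072  0.242  0.452  1.93   0.057  0.679 -0.465]
1 1.2 [-0.048  0.308  0.488  1.831  0.014  0.651 -0.396]
1 1.65 [-0.022  0.425  0.537  1.744 -0.092  0.563 -0.288]
-1 0 [0.157 0.279 0.133 2.081 0.111 0.602 2.559]
-1 0.4 [0.149 0.223 0.152 2.013 0.153 0.668 2.548]
-1 0.8 [0.177 0.231 0.155 1.915 0.179 0.695 2.566]
-1 1.2 [0.231 0.289 0.138 1.813 0.203 0.673 2.584]
-1 1.65 [0.299 0.389 0.103 1.722 0.255 0.593 2.569]
```

View pics/c3.png

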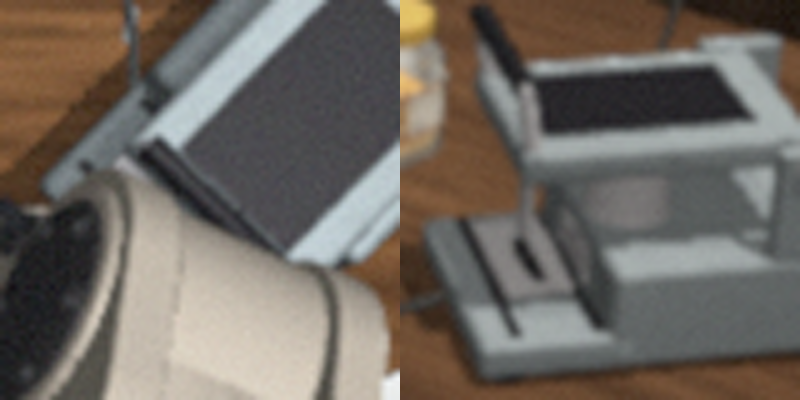

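The side crop shows the tab now at about (525,258), away from its old spot and near mid-ledge. I'll check this by projection and then grip the bar and lift.

```bash
cat >> h.py <<'E'
fphi=lambda th:np.deg2rad(12+16*th/1.65)
def arc(env,t0,t1,n,v,stop=None):
    for th in np.linspace(t0,t1,n+1)[1:]:
        q=lidq(fphi(th),1)
        if env.movel(tcp(lidg(th),q),velocity=v,rot=q,stop_force=stop): return th
E
python3 - <<'E'
from cell import env,kin,camera,calibration
from h import *
np.set_printoptions(precision=3,suppress=True)
c=calibration("side")
for y in(-.042,-.012):
  for p in([-.085,y,.031],[-.1,y,.057]): print(y,(proj(c,W(p))-[325,210])*5+[400,0])
env.grip(.05)
q=lidq(fphi(0),1);g=tcp(lidg(0),q)
back=RP@[np.sin(fphi(0)),0,-np.cos(fphi(0))]
env.reach(g-.08*back,q)
print(env.movel(g,velocity=.12,stop_force=12))
env.grip(.0,20)
s=env.get_state();print(s["time"],s["opening"],s["force"],s["gripper_force"])
r=arc(env,0,.15,2,.05,stop=25)
s=env.get_state();print(r,s["time"],s["opening"],RP.T@s["force"])
if r is None:
    r=arc(env,.15,1.62,8,.12,stop=40)
    s=env.get_state();print(r,s["time"],s["opening"],RP.T@s["force"],s["tcp_pos"])
p,_=camera("side");cv2.imwrite("pics/side3.png",p)
E
```

```text
-0.042 [552.971 308.324]
-0.042 [529.574 270.601]
-0.012 [537.948 279.372]
-0.012 [514.861 242.102]
False
14.0583 0.013218043626752147 [-2.524  3.202  5.121] 20.672520697116852
None 14.825 0.0129506327357006 [-9.414  1.194  4.798]
None 17.9083 0.01341341709252935 [ 0.967  0.078 -1.588] [ 0.628 -0.364  0.324]
```

View pics/side3.png

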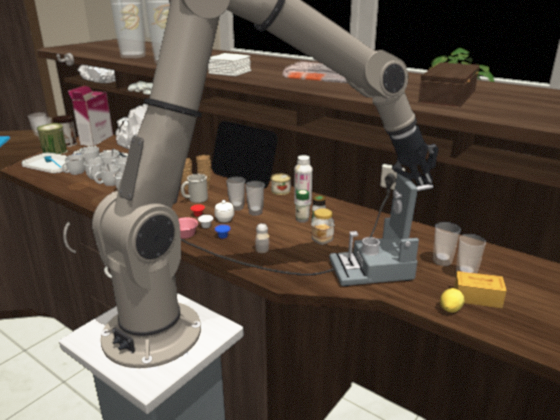

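The lid stands upright, the well is visible at (372,243), and the catch is to the left. Next I release the bar and go to the pod, refining its position with the wrist camera.

```bash
cat >> h.py <<'E'
PY=np.array([.208,.978,0])
def blob(p,c,P,tol=60):
    hsv=cv2.cvtColor(p,cv2.COLOR_BGR2HSV);w=((hsv[...,1]<60)&(hsv[...,2]>150)).astype(np.uint8)
    best=None;e=proj(c,P)
    for ct in cv2.findContours(w,0,1)[0]:
        if cv2.contourArea(ct)<100: continue
        (u,v),r=cv2.minEnclosingCircle(ct);k=np.hypot(u-e[0],v-e[1])
        if k<tol and(best is None or k<best[0]):best=(k,u,v,r,cv2.contourArea(ct)/(np.pi*r*r))
    return e,best
E
python3 - <<'E'
from cell import env,kin,camera,calibration
from h import *
np.set_printoptions(precision=4,suppress=True)
env.grip(.028)
th=1.62;b=RP@[np.sin(fphi(th)),0,-np.cos(fphi(th))]
P=lambda:np.array(env.get_state()["tcp_pos"])
env.movel(P()-.11*b,velocity=.15)
env.reach(P()+[-.1,.1,.02],lidq(np.deg2rad(15),1))
qs=[quat([0,0,-1],s*PY,np.eye(3)) for s in(1,-1)]
js=[kin.inverse_kinematics([.473,.285,.25],q) for q in qs];cur=np.array(env.get_state()["qpos"])
i=min((0,1),key=lambda i:9 if js[i] is None else abs(np.array(js[i])-cur).max());print(i,js)
env.reach([.473,.285,.25],qs[i]);env.grip(.075)
env.dwell(.2)
c=calibration("wrist");p,d=camera("wrist");cv2.imwrite("pics/w1.png",p)
e,bb=blob(p,c,[.473,.285,.03]);print(e,bb)
if bb: print(ray(c,bb[1],bb[2],.03),2*bb[3]/c["fx"]*d[int(bb[2]),int(bb[1])],point(c,bb[1],bb[2],d[int(bb[2]),int(bb[1])]))
ct=calibration("top");pt,dt=camera("top");cv2.imwrite("pics/top2.png",pt);np.save("top2d.npy",dt)
print("press seat proj top",proj(ct,W([-.034,0,.1])),env.get_state()["time"],env.get_state()["tcp_pos"])
cv2.imwrite("pics/c4.png",np.hstack([p[:,:],cv2.resize(pt[150:250,360:420],(240,400))[:400].copy() if 0 else cv2.copyMakeBorder(cv2.resize(pt[160:240,370:418],(240,400),interpolation=2),0,20,0,0,0)]))
E
```

```text
0 [array([-0.672 ,  0.3361,  0.0206,  1.9073, -0.0087,  0.8983,  0.7141]), array([-0.6609,  0.3363,  0.007 ,  1.9065, -0.0029,  0.8988, -2.4329])]
[277.0204 190.6337] (np.float64(3.0793589081137474), 277.7888488769531, 187.6517333984375, 30.522567749023438, 0.9238781197368406)
[0.4707 0.2861 0.03  ] 0.048910957 [0.4703 0.2862 0.0313]
press seat proj top [421.1987 193.4492] 22.625 [0.473 0.285 0.25 ]
```

View pics/c4.png

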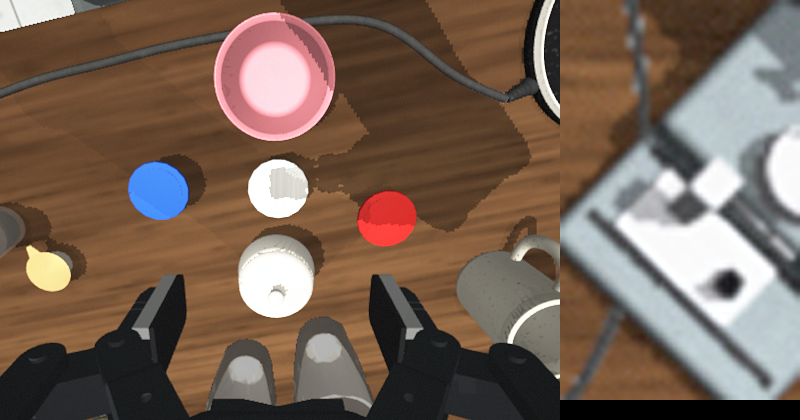

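Wrist view: pod rim at (278,188), 48.9 mm across, which fits. Sugar bowl is at (276,277) and pink bowl at (275,76). The top crop shows the catch plate pushed left and the well cup at its right edge. Now I grasp the pod and measure the well.

```bash
python3 - <<'E'
from cell import env,kin,camera,calibration
from h import *
np.set_printoptions(precision=4,suppress=True)
q=quat([0,0,-1],PY,np.eye(3))
env.movel([.4715,.2858,.082],velocity=.15,stop_force=8)
s=env.get_state();print(s["time"],s["tcp_pos"],s["force"])
env.grip(.03,30);s=env.get_state();print(s["opening"],s["gripper_force"],s["force"])
env.movel([.4715,.2858,.24],velocity=.2)
print(env.get_state()["opening"])
# view the well from the front side
qp=[quat([0,0,-1],[0,k,0]) for k in(1,-1)]
v=W([-.13,.02,.26])
js=[kin.inverse_kinematics(v,k) for k in qp];cur=np.array(env.get_state()["qpos"])
i=min((0,1),key=lambda i:9 if js[i] is None else abs(np.array(js[i])-cur).max());print(i,js)
env.reach(v,qp[i]);env.dwell(.2)
c=calibration("wrist");p,d=camera("wrist");cv2.imwrite("pics/w2.png",p);np.save("w2d.npy",d)
print(c,proj(c,W([-.034,0,.1])),env.get_state()["time"])
pt,dt=camera("top");cv2.imwrite("pics/top3.png",pt)
ct=calibration("top");a=cv2.imread("pics/top2.png");dt=np.load("top2d.npy");e=proj(ct,W([-.034,0,.1]))
# well edge by depth in top2
pts=np.array([point(ct,u,v,dt[v,u]) for v in range(170,215) for u in range(400,445)])
L=(pts-O)@RP
m=(abs(L[:,2]-.1)<.008)&(abs(L[:,0]+.034)<.04)&(abs(L[:,1])<.04);print(m.sum(),L[m].mean(0),cv2.minEnclosingCircle((L[m,:2]*1000).astype(np.float32)))
E
```

```text
23.8917 [0.472  0.2861 0.0828] [ 0.93    0.1623 -0.5552]
0.04730680513186915 29.827389121055603 [-0.2386 -0.7432  5.4486]
0.046995206239038065
0 [array([-0.0703,  0.3186,  0.4288,  1.9503, -0.1662,  0.9066,  1.2348]), array([-0.6123,  0.6459,  1.2828,  1.9775, -0.7142,  1.0783, -1.3568])]
{'fx': 373.456833982518, 'fy': 373.456833982518, 'cx': 277.1622485501415, 'cy': 208.06109179017082, 'rvec': array([-2.6203, -1.0992, -0.1774]), 'tvec': array([-0.2011, -0.501 ,  0.1822])} [248.6842 338.963 ] 27.2583
85 [-0.0353 -0.0006  0.0987] ((-34.62106704711914, -1.0020087957382202), 23.89243507385254)
```

View pics/w2.png

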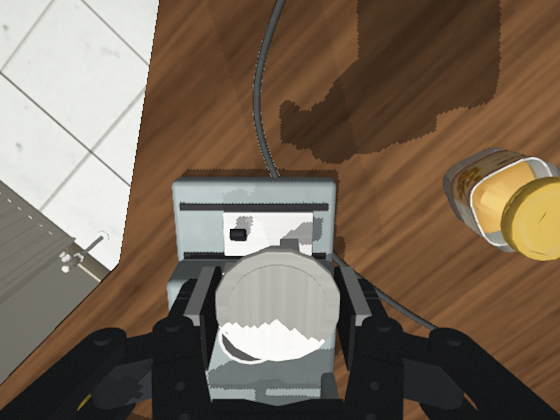

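The wrist view shows the pod held upright, rim at about (278,305), with ledge front corners near (173,182) and (335,178). I'll use it to get the pod's offset in the hand and cross-check the press position.

```bash
python3 - <<'E'
from cell import env,calibration
from h import *
np.set_printoptions(precision=4,suppress=True)
c=calibration("wrist");p=cv2.imread("pics/w2.png");d=np.load("w2d.npy")
s=env.get_state();t=np.array(s["tcp_pos"]);print(t,(t-O)@RP)
L=lambda P:(P-O)@RP
# pod rim by depth
pts=[];
for v in range(230,375):
  for u in range(205,350):
    z=d[v,u]
    if z>0:
      P=point(c,u,v,z)
      if abs(P[2]-(t[2]-.054))<.012: pts.append(np.r_[P,u,v])
pts=np.array(pts);m=np.hypot(*(pts[:,:2]-t[:2]).T)<.03
print("hand pts",m.sum(),np.percentile(pts[m,2]-t[2],[5,50,95]))
h=np.median(pts[m,2]);mm=m&(abs(pts[:,2]-h)<.003);q=L(pts[mm,:3])
img=np.zeros((420,560),np.uint8);img[pts[mm,4].astype(int),pts[mm,3].astype(int)]=255
print("rim circle rel TCP, press axes (mm)",cv2.minEnclosingCircle(((q-L(t))[:,:2]*1000).astype(np.float32)),np.ptp(q,0)*1000,((q-L(t)).min(0)+(q-L(t)).max(0))*500)
# ledge by depth
yy,xx=np.mgrid[165:300:1,140:360:1]
Q=L(np.array([point(c,u,v,d[v,u]) for u,v in zip(xx.ravel(),yy.ravel())]))
k=(abs(Q[:,2]-.028)<.004)&(Q[:,0]>-.15)&(Q[:,0]<-.09)&(abs(Q[:,1])<.09)
print("ledge x min",np.percentile(Q[k,0],[0,1,3]),"y",np.percentile(Q[k,1],[0,1,99,100]))
for lo,hi in((-.06,-.03),(0,.03),(.03,.06)):
  kk=k&(Q[:,1]>lo)&(Q[:,1]<hi);print(lo,np.percentile(Q[kk,0],[0,2]))
E
```

```text
[ 0.4974 -0.2069  0.26  ] [-0.1302  0.0206  0.26  ]
hand pts 12444 [-0.0542 -0.0524 -0.0504]
rim circle rel TCP, press axes (mm) ((-3.460376262664795, -0.3275575041770935), 28.238300323486328) [49.3129 54.0933  5.9985] [  0.0526  -0.3288 -52.3625]
ledge x min [-0.1351 -0.1343 -0.1337] y [-0.0693 -0.0671  0.0687  0.0704]
-0.06 [-0.1351 -0.1339]
0 [-0.135  -0.1341]
0.03 [-0.1346 -0.1339]
```

```bash
python3 - <<'E'
from cell import env,camera,calibration
from h import *
np.set_printoptions(precision=4,suppress=True)
w=lambda z:W([-.0345,-.0003,z])
S=lambda n:(lambda s:print(n,round(s["time"],2),RP.T@(np.array(s["tcp_pos"])-O),RP.T@s["force"],s["opening"]))(env.get_state())
env.movel(w(.25),velocity=.15);S("above")
r=env.movel(w(.172),velocity=.1,stop_force=6);S(("in",r))
if not r:
    r=env.movel(w(.153),velocity=.03,stop_force=5);S(("down",r))
p,_=camera("side");cv2.imwrite("pics/side4.png",cv2.resize(p[150:290,320:460],(560,560),interpolation=2))
E
```

```text
above 28.12 [-0.0351 -0.0001  0.2498] [ 0.0255  1.096  -0.7722] 0.04681184613658547
('in', False) 29.05 [-0.034  -0.0003  0.1726] [-0.2113  0.0458 -0.5138] 0.04710768477996465
('down', True) 29.36 [-0.0337 -0.0001  0.1693] [-0.1998 -0.3096  5.2291] 0.046848221383831455
```

View pics/side4.png

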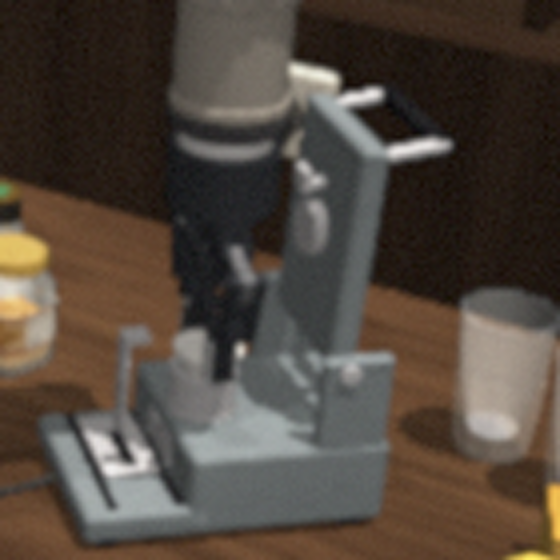

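It stopped 13 mm high, which is where the fingertips would meet the cup's outer wall (gap about 47 mm against a 47 mm cup). The pod body is already 13 mm inside the well and centred. I'll unload, release so it drops guided into the well, then check.

```bash
python3 - <<'E'
from cell import env,camera,calibration
from h import *
np.set_printoptions(precision=4,suppress=True)
S=lambda n:(lambda s:print(n,round(s["time"],2),RP.T@(np.array(s["tcp_pos"])-O),RP.T@s["force"],s["opening"]))(env.get_state())
env.movel(W([-.0343,-.0001,.1690]),velocity=.03)
env.grip(.062);env.dwell(.2);S("open")
env.movel(W([-.0343,-.0003,.22]),velocity=.12)
env.movel(W([-.13,.0,.26]),velocity=.2);S("out")
env.dwell(.1)
c=calibration("wrist");p,d=camera("wrist");np.save("w3d.npy",d)
cs=calibration("side");ps,_=camera("side")
L=lambda P:(P-O)@RP
Q=[]
for v in range(240,420):
  for u in range(180,330):
    if d[v,u]>0:
      l=L(point(c,u,v,d[v,u]))
      if np.hypot(l[0]+.034,l[1])<.032 and l[2]>.08: Q.append(l)
Q=np.array(Q);print(len(Q),np.percentile(Q[:,2],[5,25,50,75,95]))
k=abs(Q[:,2]-np.median(Q[:,2]))<.004
A=np.c_[Q[k,:2]-[-.034,0],np.ones(k.sum())];print("plane",np.linalg.lstsq(A,Q[k,2],rcond=None)[0],cv2.minEnclosingCircle((Q[k,:2]*1000).astype(np.float32)))
cv2.imwrite("pics/c5.png",np.hstack([cv2.resize(p[150:420,150:400],(370,400)),cv2.resize(ps[210:290,340:420],(400,400),interpolation=2)]))
E
```

```text
open 30.16 [-0.0344 -0.0001  0.1688] [0.2093 0.5116 0.2595] 0.06221194420333588
out 31.4 [-0.1295  0.0001  0.2598] [ 0.5547 -0.1269 -0.5557] 0.06219753201789318
4001 [0.0851 0.1027 0.1045 0.1051 0.1057]
plane [ 0.0147 -0.0017  0.1047] ((-34.262088775634766, 0.030625635758042336), 24.82276153564453)
```

View pics/c5.png

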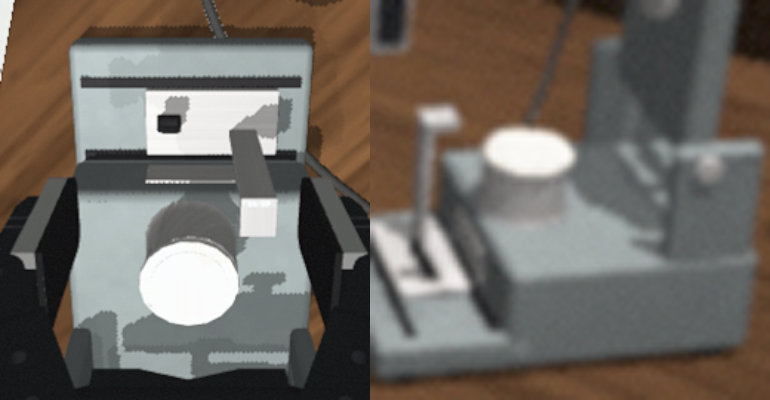

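The pod is seated: rim top at 104.7 mm, level, centred at (-34.3, 0.0). Next I confirm the hook's y and lower the lid.

```bash
python3 - <<'E'
from cell import env,camera,calibration
from h import *
np.set_printoptions(precision=4,suppress=True)
c=calibration("wrist");d=np.load("w3d.npy");L=lambda P:(P-O)@RP
H=np.array([l for v in range(200,330) for u in range(280,380) if d[v,u]>0 for l in[L(point(c,u,v,d[v,u]))] if abs(l[2]-.113)<.004 and -.1<l[0]<-.055])
print("hook",len(H),H.min(0),H.max(0))
S=lambda n:(lambda s:print(n,round(s["time"],2),RP.T@(np.array(s["tcp_pos"])-O),RP.T@s["force"],s["opening"]))(env.get_state())
th=1.62;q=lidq(fphi(th),1);b=RP@[np.sin(fphi(th)),0,-np.cos(fphi(th))];g=tcp(lidg(th),q)
env.movel(W([-.15,0,.36]),velocity=.25)
env.grip(.028)
env.reach(g-.11*b+[-.1,.1,.02],lidq(np.deg2rad(15),1))
env.reach(g-.11*b,q);S("pre")
r=env.movel(g,velocity=.12,stop_force=10);S(("at bar",r))
if not r:
    env.grip(0,20);S("grip")
    r=arc(env,1.62,.12,8,.12,stop=40);S(("low",r))
    r=arc(env,.12,-.02,3,.04,stop=18);S(("shut",r))
E
```

```text
hook 712 [-0.0872  0.0226  0.109 ] [-0.0669  0.0388  0.1154]
pre 34.77 [ 0.0217 -0.      0.4222] [-0.0068 -0.0389  0.5566] 0.02797076654860185
('at bar', False) 35.83 [0.0736 0.0001 0.326 ] [-0.224  -0.1905  0.3118] 0.02789477936437345
grip 36.1 [0.0733 0.0002 0.3257] [-0.8546 -0.0442  0.6848] 0.013363967624595234
('low', None) 39.23 [-0.1171  0.0001  0.2439] [ 0.428   2.3114 -3.7878] 0.013297258262823047
('shut', np.float64(-0.02)) 40.16 [-0.1232  0.0001  0.2236] [-3.1094 -0.5623  7.2868] 0.013157432688108508
```

```bash
python3 - <<'E'
from cell import env,camera,calibration
from h import *
np.set_printoptions(precision=4,suppress=True)
b=RP@[np.sin(fphi(0)),0,-np.cos(fphi(0))]
env.grip(.045)
P=lambda:np.array(env.get_state()["tcp_pos"])
env.movel(P()-.1*b,velocity=.15)
env.reach([.42,.1,.36],quat([0,0,-1],PY,np.eye(3)));env.dwell(.1)
c=calibration("top");p,d=camera("top");cv2.imwrite("pics/top9.png",p)
L=np.array([(point(c,u,v,d[v,u])-O)@RP for v in range(130,250) for u in range(360,485) if d[v,u]>0])
k=(abs(L[:,0]+.03)<.06)&(abs(L[:,1])<.05)&(abs(L[:,2]-.136)<.03)
A=np.c_[L[k,0],np.ones(k.sum())];print("lid slope,z",np.linalg.lstsq(A,L[k,2],rcond=None)[0],k.sum())
d0=np.load("top0d.npy");L=np.array([(point(c,u,v,d0[v,u])-O)@RP for v in range(130,250) for u in range(360,485) if d0[v,u]>0])
k=(abs(L[:,0]+.03)<.06)&(abs(L[:,1])<.05)&(abs(L[:,2]-.136)<.03)
A=np.c_[L[k,0],np.ones(k.sum())];print("initial",np.linalg.lstsq(A,L[k,2],rcond=None)[0])
print(env.get_state()["time"],env.get_state()["tcp_pos"])
cv2.imwrite("pics/top9c.png",cv2.resize(p[70:290,130:490],(720,440)))
E
```

```text
lid slope,z [-0.0004  0.136 ] 2173
initial [-0.0031  0.1359]
42.875 [0.4202 0.0992 0.3597]
```

View pics/top9c.png

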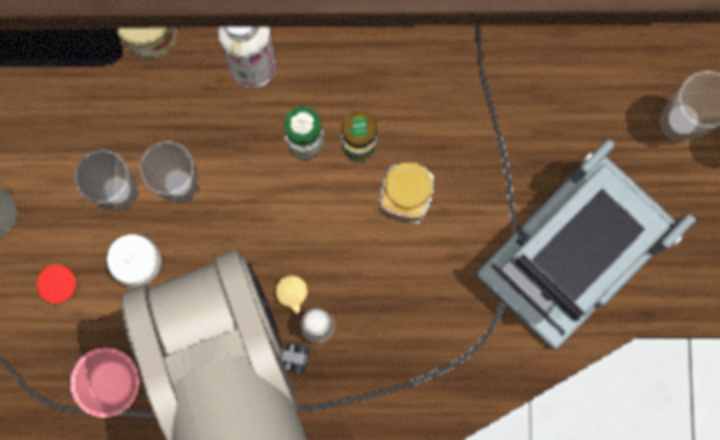

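The lid is shut and flat: slope about 0, top at 136 mm, the same as at the start. The sugar bowl (134,260), pink bowl (105,381), salt (316,324) and creamer (292,292) stand where they were.

```bash
python3 -c "
from cell import job;print(job.job_done())"
```

```text
the job is handed in; nothing more can be done
None
```

The job is handed in at about 43 s of the 72 s allowed: catch fully left, pod seated in the well (dropped the last 13 mm because the fingertips met the cup), lid shut flat over it, and the four bystanders where they were.

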